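Point out thread, beads and bowl for a bracelet order

ROBOT

A 6-joint arm with a two-finger parallel gripper is mounted at the origin on a cart in front of the work surface, level with it; the furniture and walls round the work are solid. World frame = base frame: x ahead of the robot, y to its left, z up, the work surface at z = 0. Lengths are in mm, angles in rad, forces in N, time in s.
With the tool pointing down it reaches from about 325 to 775 mm from the base axis. Payload 5.5 kg.
Tool frame: the origin (TCP) lies on the front face of the gripper's body, between the roots of the fingers; the fingertips stand 73 mm ahead of it and the grasp point (between the pads) lies env.hold_point_z ahead of it (env.hold_point_z is the distance from the TCP to the grasp point, in mm); z points along the fingers, y is the line along which they close (so a half turn about z gives the same grasp; the last joint's range is limited). The gripper opens to 85 mm and grips with 20 to 120 N. Pads are 22 mm wide; open, the fingers measure 114 mm over their backs; the gripper's body (76 mm by 85 mm) begins 54 mm behind the grasp point. The pads swing forward as they close: fully open they stand 13 mm farther back than shut.
Start: joints at [-1.363, 0.091, 1.231, -0, 1.82, -0.057], TCP at [157.029, -579.102, 303.875] pointing down, gripper open.
Joint ranges: [-2.87, 2.87], [-0.86, 2.18], [0.17, 2.46], [-1.51, 4.65], [0.06, 2.69], [-2.65, 2.65]. Speed limits (rad/s): [2.57, 2.57, 3.01, 3.14, 3.14, 3.14].

INTERFACE

Orientations are given as [roll, pitch, yaw] about the fixed x, y, z axes, in that order (R = Rz(yaw) Ry(pitch) Rx(roll)).
In Python, from workcell import env, cams gives the robot as it stands.
- The arm moves only by the tool play_rows, never from a script. Its argument "commands" is text: rows parted by semicolons, each of 7 numbers parted by spaces: the turn, a rotation vector about the tool's x, y, z in rad, then the shift along the tool's x, y, z in mm, then the closure, from 0 (fully open) to 1 (shut). In form: wx wy wz x y z claw; .... A call has 1 to 20 rows; each row is the pose to reach, as a shift and turn from the pose commanded when the call began, along the tool's axes at that moment; what a row does not reach only later rows make up. A row lasts 1/8 s, in which the tool goes at most 62.5 mm and 10.7 degrees, less where a joint would pass 70% of its speed; a pose out of reach is approached as far as the arm can. A call with a gripper value outside its range is refused whole. The fingers move at their own pace and stop on an object; "newtons" is the grip in N (left out, the last holds). Time passes only in rows, so rows that repeat a pose let the fingers close. It gives the time, the measured TCP pose, the force, the opening and the grip force at its end, in the units of the state.
- env.read_state(): the state, without advancing time (a new reading comes with each control period).
- cams.capture(name): name is "scene" or "top"; returns the picture (480x640x3 uint8, red, green, blue); there is no depth.
- cams.get_calibration(name): a dict with "camera_matrix" (3x3 intrinsics, pixels), "D" ([k1, k2, p1, p2, k3] as OpenCV has them; the pictures are not rectified), "world_from_camera" (4x4, takes a point from camera to world coordinates). Camera axes: x right, y down, z forward; pixel columns grow to the right and rows downward; lengths in mm; the calibration is good to about 2 mm. A picture is of the moment at which its call begins. get_calibration takes no time and is no camera call.
- env.job_done(): hands the job in; it is judged then, once.
The state is a dict: "time_s": time; "joint_pos": joint angles; "joint_velocities": joint speeds; "effort": joint torques, N m; "eef_pos": TCP position; "orientation": TCP orientation; "force": force on the tool from outside, world axes, zero at the start; "ft_torque": the same for the moment, N m; "gripper_width": opening from 0.0 (shut) to 1.0 (fully open); "grip_force": force on a finger pad.
Only numpy, scipy, OpenCV 4.12 (cv2) and the standard library are available. Lean on these libraries where they do the work, as an engineer would, in place of code of your own. Each camera call takes 0.05 s, during which the arm holds its last target. There are 200 camera calls.

TASK

Show the apprentice what to fetch for the next bracelet by pointing, in this order: at the spool of red thread, at the brass-lidded jar of blue beads that stands on the bench top (not its twin on the raised shelf at the back right), then at the brown wooden bowl to collect them in. Point each time with the fingertips over the middle of the thing, two or three centimetres above it, and stay there for two seconds; rise well clear in between, and point at nothing else. Touch and move nothing, and finish with the fingertips still pointing at the wooden bowl.

Things in the scene. Friction and masses are not known exactly. Their poses are not given: they have to be found in the camera images.
- red_spool_top (a point): Centre of the upper face of the spool of red thread: a round spool standing upright on its flange, 40 mm across, 40 mm tall, pale flanges. The first thing to point at. z points up. It stands loose on the bench top (z = 0); its place changes from start to start.
- blue_jar_top (a point): Centre of the lid of the jar of blue beads: squat round clear glass jar, 52 mm across, 46 mm tall, with a brass-yellow lid (the other two jars on the bench top have pale grey lids). A like jar stands out of the way on the raised shelf at the back right and is not meant. The second thing to point at. z points up. It stands loose on the bench top (z = 0); its place changes from start to start.
- wood_bowl_top (a point): Centre of the open mouth, at rim height, of the shallow dark brown wooden bowl: round, 92 mm across, 22 mm tall, empty. The third thing to point at. z points up. It stands loose on the bench top (z = 0); its place changes from start to start.
- green_spool_top (a point): Centre of the upper face of the spool of green thread, 44 mm across, 46 mm tall. Not wanted. z points up. It stands loose on the bench top (z = 0); its place changes from start to start.
- yellow_spool_top (a point): Centre of the upper face of the spool of yellow thread, 36 mm across, 36 mm tall. Not wanted. z points up. It stands loose on the bench top (z = 0); its place changes from start to start.
- orange_jar_top (a point): Centre of the lid of the jar of orange beads, grey lid, 44 mm across, 52 mm tall. Not wanted. z points up. It stands loose on the bench top (z = 0); its place changes from start to start.
- green_jar_top (a point): Centre of the lid of the jar of green beads, grey lid, 40 mm across, 64 mm tall. The tallest loose thing here. Not wanted. z points up. It stands loose on the bench top (z = 0); its place changes from start to start.
- copper_dish_top (a point): Centre of the mouth, at rim height, of the shallow copper dish, round, 78 mm across, 18 mm tall, empty. Not wanted. z points up. It stands on the bench top (z = 0); its place changes from start to start.
- tweezers: Steel tweezers lying on the bench, 126 mm long, 14 mm wide, 9 mm high; origin under the middle. Leave alone.
- screwdriver: Screwdriver with an orange handle lying on the bench, 157 mm long, 20 mm wide, 18 mm high; origin under the middle. Leave alone.
- wax_lump: Lump of yellow beeswax, 28 x 34 x 16 mm; origin under its centre. Leave alone.
Things that resemble listed ones, but are neither listed nor needed, are in the scene too. What is shaped like the part that bears red_spool_top but pink is not meant. Leave any purple look-alike of the part that bears wood_bowl_top alone.

How it is judged:
By the outcome, as a careful person would: the job done as asked, in the order asked, and still so for the second after the job is handed in, with the robot touching nothing.
It also fails if it takes over 56 s, if anything falls off the work surface, if the arm or the gripper's body presses on something with over 40 N, if the wrist force passes 120 N, or if a joint passes its speed limit or range.

## Working session

There is one attempt and no reset: what is moved stays moved. The work goes in short steps, Python scripts to look and compute and a tool call to move; the robot and the scene stay as the last step left them, time stands still between calls to the robot, and variables do not carry over. Pictures are saved under pics/ and viewed, at most 10 in all, crops included, and the job is handed in when it is done.

Besides the shell and the picture viewer there is one more tool, called after ">>>" as name(argument=value, ...) on one line, values as JSON. play_rows: Moves the arm, as the interface text tells. Its arguments: {"type":"object","properties":{"commands":{"type":"string"},"newtons":{"type":"number"}},"required":["commands"]}

```bash
mkdir -p pics; python3 - <<'E'
from workcell import env,cams
import cv2
for n in("scene","top"):
    cv2.imwrite(f"pics/{n}0.png",cams.capture(n)[:,:,::-1]); c=cams.get_calibration(n); print(n,c["camera_matrix"],c["D"],c["world_from_camera"])
s=env.read_state();print(s["time_s"],s["eef_pos"],s["orientation"],env.hold_point_z)
E
```

```text
scene [[596.50803192   0.         319.56866655]
 [  0.         596.50803192 236.37526709]
 [  0.           0.           1.        ]] [-0.05949733  0.          0.          0.          0.        ] [[-9.05368970e-01 -1.60455314e-01  3.93142622e-01 -7.43171966e+00]
 [-4.24624123e-01  3.39550930e-01 -8.39285124e-01  1.03869145e+03]
 [ 1.17581490e-03 -9.26800549e-01 -3.75552073e-01  5.45509487e+02]
 [ 0.00000000e+00  0.00000000e+00  0.00000000e+00  1.00000000e+00]]
top [[513.28244743   0.         325.52521324]
 [  0.         513.28244743 242.00779745]
 [  0.           0.           1.        ]] [-0.02557613  0.          0.          0.          0.        ] [[ 1.00193872e-02 -9.98905231e-01  4.56940996e-02  4.45075294e+02]
 [-9.99788689e-01 -9.18703248e-03  1.83895776e-02 -2.68036432e+01]
 [-1.79496521e-02 -4.58686962e-02 -9.98786200e-01  1.23468887e+03]
 [ 0.00000000e+00  0.00000000e+00  0.00000000e+00  1.00000000e+00]]
0.1 [ 156.99214996 -578.9629562   302.83794558] [-3.13978485e+00 -1.13689456e-04  2.64764600e-01] 53.900000000000006
```

View pics/scene0.png

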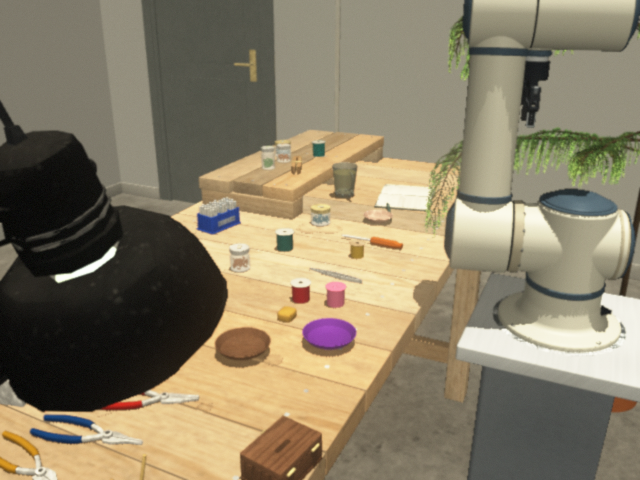

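View pics/top0.png

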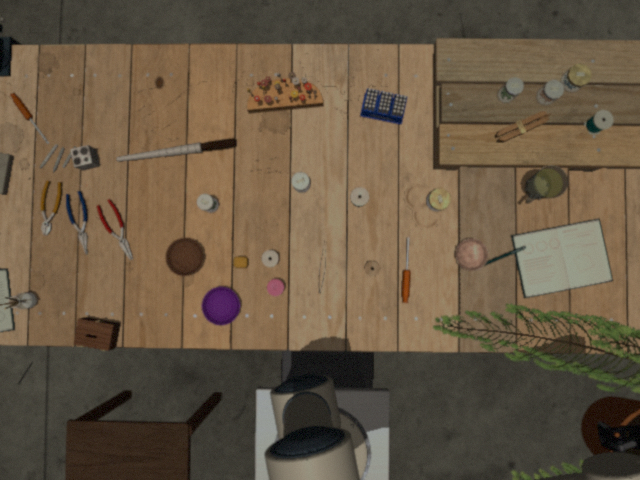

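The scene has several look-alikes (top-view pixels):
- **Spools:** (271,258) is red in the scene view and is the one wanted. (276,287) is pink and is not.
- **Brass-lidded jars:** (438,199) stands on the bench and is the one wanted. (578,76) is on the shelf and is not.
- **Bowls:** (185,257) is brown and is the one wanted. (221,305) is purple and is not.

I'll measure these and confirm them in one crop.

```bash
cat > h.py <<'E'
import numpy as np,cv2
from workcell import env,cams
def ray(n,px,z):
    c=cams.get_calibration(n);K=np.array(c["camera_matrix"]);D=np.array(c["D"]);T=np.array(c["world_from_camera"])
    u=cv2.undistortPoints(np.array([[px]],float),K,D)[0,0]
    d=T[:3,:3]@[u[0],u[1],1];return T[:3,3]+d*(z-T[2,3])/d[2]
def proj(n,P):
    c=cams.get_calibration(n);T=np.linalg.inv(np.array(c["world_from_camera"]))
    return cv2.projectPoints(np.array([P],float),cv2.Rodrigues(T[:3,:3])[0],T[:3,3],np.array(c["camera_matrix"]),np.array(c["D"]))[0][0,0]
E
python3 - <<'E'
from h import *
t=cv2.imread("pics/top0.png");s=cv2.imread("pics/scene0.png");hsv=cv2.cvtColor(t,cv2.COLOR_BGR2HSV)
for nm,(u,v),r,z in[("red",(271,258),12,40),("jar",(438,199),14,46),("bowl",(185,257),24,22),("gspool",(360,197),12,46),("ojar",(207,202),14,52),("gjar",(301,182),14,64)]:
    p=t[v-r:v+r+1,u-r:u+r+1]; h=cv2.cvtColor(p,cv2.COLOR_BGR2HSV)
    if nm=="jar": m=cv2.inRange(h,(22,90,110),(35,255,255))
    elif nm=="bowl": m=cv2.inRange(h,(0,0,0),(179,255,100))
    else: m=cv2.inRange(h,(0,0,120),(179,75,255))
    n,l,st,ce=cv2.connectedComponentsWithStats(m);
    k=1+st[1:,4].argmax();(cx,cy),rr=cv2.minEnclosingCircle(np.argwhere(l==k)[:,::-1].astype(np.float32))
    c=ce[k]+[u-r,v-r];P=ray("top",c,z);print(nm,c.round(1),(cx+u-r,cy+v-r,rr),st[k],P.round(1),"scene",proj("scene",P).round(1))
    cv2.circle(s,tuple(int(x) for x in proj("scene",P)),1,(255,255,0),-1)
a=cv2.resize(t[150:320,150:470],(800,425),interpolation=cv2.INTER_CUBIC)
cv2.imwrite("pics/c1.png",a)
cv2.imwrite("pics/c2.png",cv2.resize(s[180:380,200:440],(720,600),interpolation=cv2.INTER_CUBIC))
E
```

```text
red [269.5 258.1] (269.5188674926758, 258.27358531951904, 8.64862060546875) [  3   4  16  17 213] [461.1 125.5  40. ] scene [300.2 279.9]
jar [434.8 194. ] (434.0, 194.5, 6.800835609436035) [ 6  4 10 12 50] [ 613.3 -257.7   46. ] scene [314.8 206.2]
bowl [185.1 256.3] (183.5, 257.0, 24.005306243896484) [   5    0   40   49 1226] [463.3 329.2  22. ] scene [243.1 339.1]
gspool [359.2 196. ] (359.04545497894287, 196.0, 9.472657203674316) [  2   2  19  19 272] [607.4 -82.1  46. ] scene [284.2 229.3]
ojar [204.2 201.4] (204.5, 201.625, 8.39001178741455) [  4   6  16  17 204] [591.2 278.6  52. ] scene [196.1 294.4]
gjar [299.7 180. ] (299.5, 180.0, 9.60478687286377) [  4   3  18  19 269] [640.7  55.6  64. ] scene [239.3 240.4]
```

View pics/c2.png

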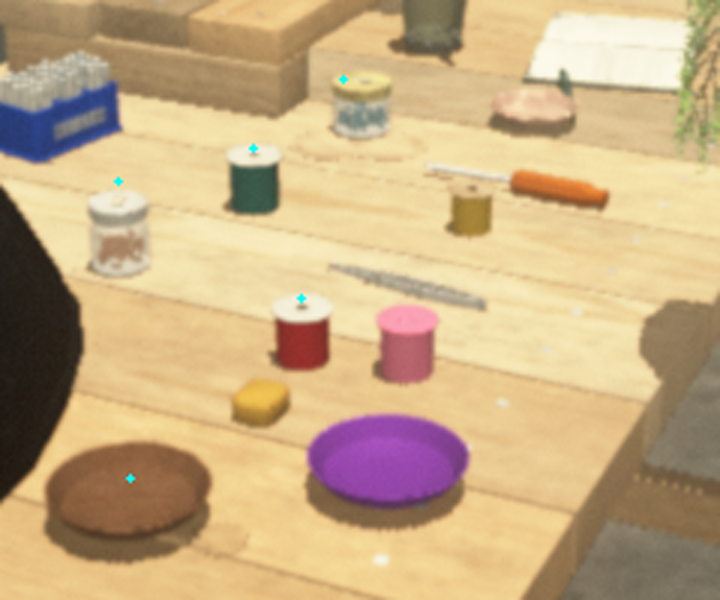

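View pics/c1.png

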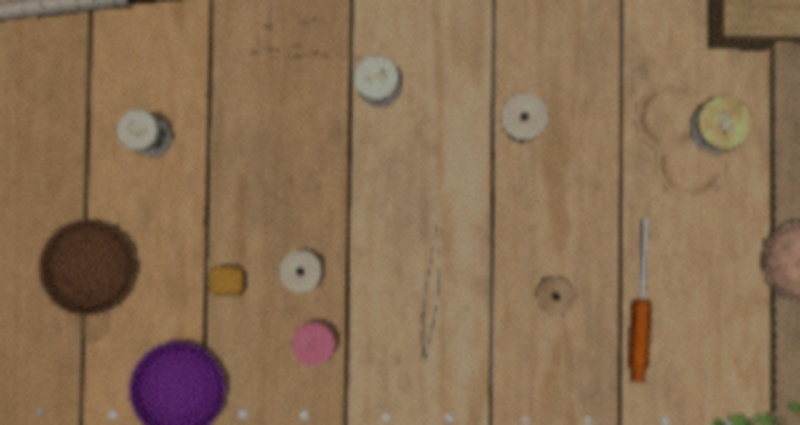

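The crops confirm all three choices: red spool (top 270.4,258.4), brass-lidded jar with blue beads on the bench (439.2,199.2) and brown bowl (185.6,256.4). The plant fronds lie near the start pose, so I'll estimate their height and the lamp's position before moving.

```bash
python3 - <<'E'
from h import *
def tri(a,b):
    A0,A1=ray("top",a,0),ray("top",a,400);B0,B1=ray("scene",b,0),ray("scene",b,400)
    d,e=A1-A0,B1-B0;s,t=np.linalg.lstsq(np.c_[d,-e],B0-A0,rcond=None)[0]
    p,q=A0+s*d,B0+t*e;return ((p+q)/2).round(),round(np.linalg.norm(p-q))
for b in[(437,222),(432,200),(455,150),(452,60)]:print("frond",b,tri((437,322),b))
for n,p,z in[("red",(270.4,258.4),40),("jar",(439.2,199.2),46),("bowl",(185.3,256.6),22)]:
    P=ray("top",p,z);print(n,P.round(1),proj("scene",P).round(1))
for z in(60,100,140):print("shelf corner",ray("top",(435,166),z).round(),proj("scene",ray("top",(435,166),z)))
s=cv2.imread("pics/scene0.png");t=cv2.imread("pics/top0.png")
cv2.imwrite("pics/d.png",np.vstack([cv2.resize(s[0:240,420:640],(440,480))[:, :],]) if 0 else np.hstack([cv2.resize(s[0:260,420:640],(440,520)),cv2.resize(t[280:480,460:640],(360,520)) ]))
E
```

```text
frond (437, 222) (array([ 308., -266.,   49.]), 20)
frond (432, 200) (array([ 318., -253.,  106.]), 13)
frond (455, 150) (array([ 301., -237.,  227.]), 73)
frond (452, 60) (array([ 318., -199.,  420.]), 81)
red [460.3 123.4  40. ] [301.1 279.5]
jar [ 601.4 -267.9   46. ] [320.8 205.7]
bowl [462.7 328.8  22. ] [243.6 339.1]
shelf corner [ 676. -255.   60.] [292.39470515 197.9080035 ]
shelf corner [ 668. -248.  100.] [293.482102   184.21800924]
shelf corner [ 661. -240.  140.] [294.60673797 170.08450203]
```

View pics/d.png

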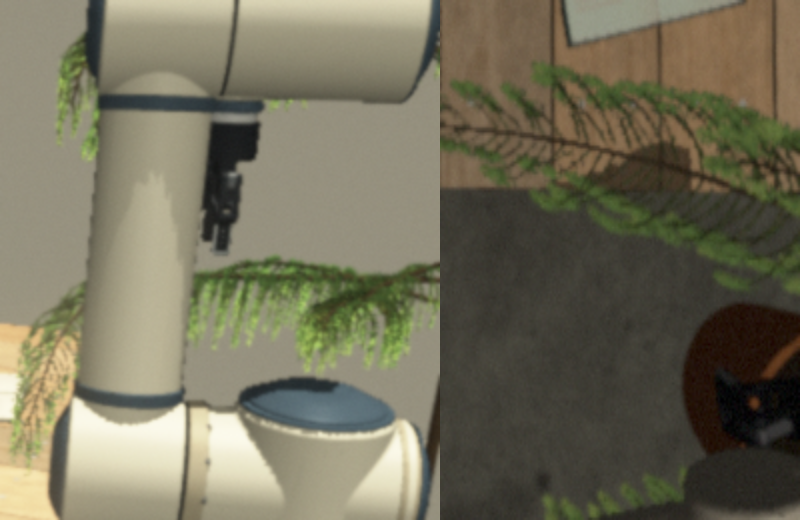

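```bash
python3 - <<'E'
from h import *
def tri(a,b):
    A0,A1=ray("top",a,0),ray("top",a,400);B0,B1=ray("scene",b,0),ray("scene",b,400)
    d,e=A1-A0,B1-B0;s,t=np.linalg.lstsq(np.c_[d,-e],B0-A0,rcond=None)[0]
    p,q=A0+s*d,B0+t*e;return ((p+q)/2).round(),round(np.linalg.norm(p-q))
for a in[(460,328),(490,331),(520,335),(570,342),(610,353)]:
  print(a,min(([tri(a,b),b] for b in[(430+i,200-1.7*i) for i in range(0,35,2)]+[(465+5*i,142-.6*i) for i in range(20)]+[(560+5*i,131+.7*i) for i in range(14)]),key=lambda r:r[0][1]))
s=env.read_state();T=s["eef_pos"]
for z in(303,230):print(proj("scene",[T[0],T[1],z]),proj("top",[T[0],T[1],z]))
E
```

```text
(460, 328) [(array([ 314., -298.,  119.]), 1), (436, 189.8)]
(490, 331) [(array([ 311., -357.,  138.]), 2), (444, 176.2)]
(520, 335) [(array([ 306., -412.,  159.]), 2), (452, 162.6)]
(570, 342) [(array([ 296., -501.,  194.]), 0), (465, 142.0)]
(610, 353) [(array([ 273., -587.,  183.]), 0), (480, 140.2)]
[529.25285007  99.54784924] [641.37274303 429.31049022]
[525.79201788 127.73482014] [619.0971083  417.43159462]
```

The lower frond tops out at about z 220, so I'll rise to a TCP height of about 400, shut the fingers and swing round via (430,-250).

>>> play_rows(commands="0 0 0 0 0 -30 1;0 0 0 0 0 -70 1;0 0 0 0 0 -100 1;0 0 0 0 0 -100 1;0 0 0 17 -12 -100 1;0 0 0 50 -35 -100 1;0 0 0 85 -60 -100 1;0 0 0 120 -85 -100 1;0 0 0 155 -110 -100 1;0 0 0 190 -135 -100 1;0 0 0 225 -160 -100 1;0 0 0 260 -185 -100 1;0 0 0 295 -208 -100 1;0 0 0 330 -232 -100 1;0 0 0 350 -246 -100 1;0 0 0 350 -246 -100 1")

```text
time_s: 2.1
eef_pos: [431.1, -247.8, 401.9]
orientation: [-3.139, 0.002, 0.269]
force: [0.1, -0.3, -0.2]
gripper_width: -0.002
grip_force: 0.0
```

>>> play_rows(commands="0 0 0 7 -20 0 1;0 0 0 21 -60 0 1;0 0 0 35 -100 0 1;0 0 0 50 -140 0 1;0 0 0 64 -180 0 1;0 0 0 78 -220 0 1;0 0 0 92 -260 0 1;0 0 0 107 -300 0 1;0 0 0 118 -332 0 1;0 0 0 125 -351 0 1;0 0 0 125 -351 0 1;0 0 0 125 -351 30 1;0 0 0 125 -351 75 1;0 0 0 125 -351 120 1;0 0 0 125 -351 165 1;0 0 0 125 -351 195 1;0 0 0 125 -351 210 1;0 0 0 125 -351 210 1;0 0 0 125 -351 210 1")

```text
time_s: 4.47
eef_pos: [459.8, 121.2, 195.6]
orientation: [3.141, -0.002, 0.264]
force: [0.2, -0.7, 0.3]
gripper_width: -0.001
grip_force: 0.0
```

```bash
python3 - <<'E'
from h import *
s=env.read_state();p=np.array(s["eef_pos"]);print(p,s["orientation"],s["time_s"])
im=cams.capture("scene")[:,:,::-1].copy();
for d in(73,86):print(d,proj("scene",p-[0,0,d]))
print(proj("scene",[460.3,123.4,40]))
cv2.imwrite("pics/e.png",cv2.resize(im[170:320,220:400],(720,600),interpolation=cv2.INTER_CUBIC))
E
```

```text
[459.77923404 121.2125356  195.558644  ] [ 3.14134520e+00 -2.46560442e-03  2.64420000e-01] 4.475
73 [301.38733055 239.32066504]
86 [301.45883904 245.73901377]
[301.07862892 279.54300813]
```

View pics/e.png

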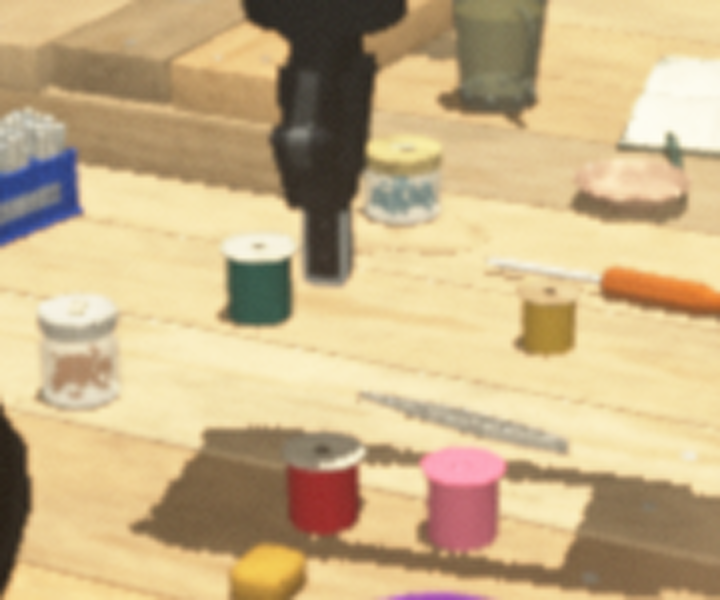

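The fingertips, at scene (301.8,240), match the 73 mm figure, and they are in line with the red spool's top at (301,282). Now I'll go down and dwell.

>>> play_rows(commands="0 0 0 1 -4 15 1;0 0 0 1 -4 35 1;0 0 0 1 -4 50 1;0 0 0 1 -4 58 1;0 0 0 1 -4 58 1;0 0 0 1 -4 58 1;0 0 0 1 -4 58 1;0 0 0 1 -4 58 1;0 0 0 1 -4 58 1;0 0 0 1 -4 58 1;0 0 0 1 -4 58 1;0 0 0 1 -4 58 1;0 0 0 1 -4 58 1;0 0 0 1 -4 58 1;0 0 0 1 -4 58 1;0 0 0 1 -4 58 1;0 0 0 1 -4 58 1;0 0 0 1 -4 58 1;0 0 0 1 -4 58 1;0 0 0 1 -4 58 1")

```text
time_s: 7.02
eef_pos: [459.1, 125.5, 135.9]
orientation: [3.142, 0.0, 0.265]
force: [0.6, -0.0, 0.6]
gripper_width: 0.003
grip_force: 0.0
```

```bash
python3 - <<'E'
from h import *
s=env.read_state();p=np.array(s["eef_pos"]);print(p,s["time_s"])
im=cams.capture("scene")[:,:,::-1];t=cams.capture("top")[:,:,::-1]
print(proj("scene",p-[0,0,73]),proj("top",p))
cv2.imwrite("pics/f.png",np.hstack([cv2.resize(im[220:320,250:350],(400,400),interpolation=cv2.INTER_CUBIC),cv2.resize(t[210:310,220:320],(400,400),interpolation=cv2.INTER_CUBIC)]))
E
```

```text
[459.14628105 125.52335879 135.86181831] 7.025
[300.98882022 269.26799159] [263.80760829 258.29432817]
```

View pics/f.png

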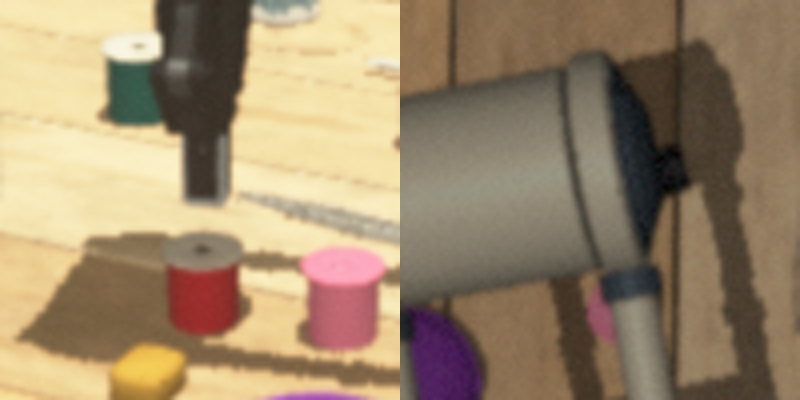

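Pointing at the red spool is good: tip at scene (301,271), 23 mm above the spool top at (301,282.5). Next is the bench-top jar.

>>> play_rows(commands="0 0 0 0 0 0 1;0 0 0 0 0 0 1;0 0 0 0 0 0 1;0 0 0 0 0 -30 1;0 0 0 0 0 -80 1;0 0 0 0 0 -125 1;0 0 0 0 0 -150 1;0 0 0 2 20 -150 1;0 0 0 5 60 -150 1;0 0 0 8 100 -150 1;0 0 0 12 140 -150 1;0 0 0 15 180 -150 1;0 0 0 18 220 -150 1;0 0 0 22 260 -150 1;0 0 0 25 300 -150 1;0 0 0 29 340 -150 1;0 0 0 32 380 -150 1;0 0 0 35 405 -150 1;0 0 0 35 415 -150 1;0 0 0 35 415 -150 1")

```text
time_s: 9.62
eef_pos: [601.5, -265.9, 285.5]
orientation: [-3.141, 0.0, 0.264]
force: [0.6, 0.2, -0.3]
gripper_width: -0.003
grip_force: 0.0
```

>>> play_rows(commands="0 0 0 0 0 0 1;0 0 0 0 0 25 1;0 0 0 0 0 60 1;0 0 0 0 0 80 1;0 0 0 0 0 90 1;0 0 0 0 0 90 1")

```text
time_s: 10.38
eef_pos: [601.5, -265.6, 195.9]
orientation: [-3.141, 0.0, 0.265]
force: [0.2, 0.0, 0.4]
gripper_width: 0.003
grip_force: 0.0
```

```bash
python3 - <<'E'
from h import *
s=env.read_state();p=np.array(s["eef_pos"]);print(p,s["time_s"],s["orientation"],s["joint_pos"])
im=cams.capture("scene")[:,:,::-1]
print(proj("scene",p-[0,0,73]),proj("scene",[601.4,-267.9,46]))
cv2.imwrite("pics/g.png",cv2.resize(im[130:250,250:410],(800,600),interpolation=cv2.INTER_CUBIC))
E
```

```text
[ 601.50898493 -265.593346    195.87174019] 10.375 [-3.14134669e+00  2.51194767e-04  2.65093560e-01] [-4.67537995e-01  2.50878244e-01  1.24382736e+00  1.48890558e-05
  1.64723830e+00  8.38165938e-01]
[320.37449876 176.91990938] [320.74523652 205.68499666]
```

View pics/g.png

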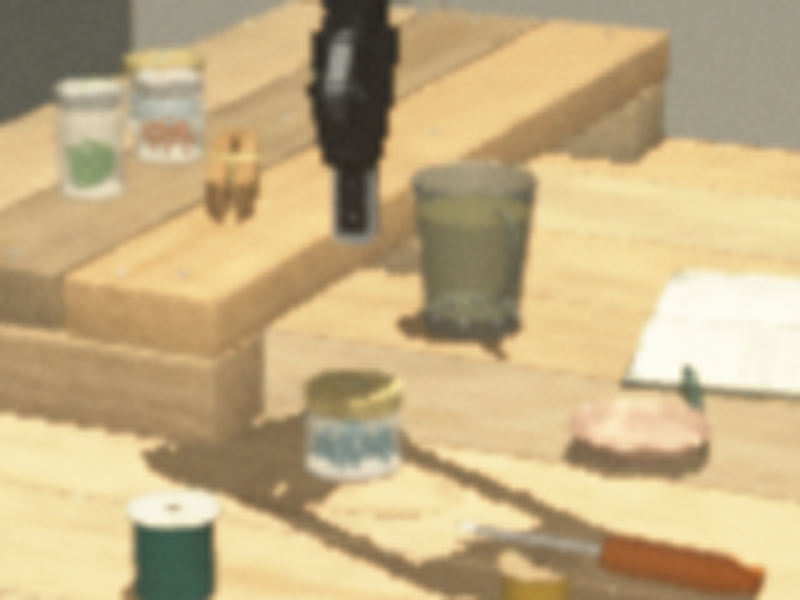

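The tip, at scene (321,178), is directly above the brass lid of the blue jar at (321,208). I'll go down and dwell.

>>> play_rows(commands="0 0 0 0 1 15 1;0 0 0 0 1 35 1;0 0 0 0 1 48 1;0 0 0 0 1 53 1;0 0 0 0 1 53 1;0 0 0 0 1 53 1;0 0 0 0 1 53 1;0 0 0 0 1 53 1;0 0 0 0 1 53 1;0 0 0 0 1 53 1;0 0 0 0 1 53 1;0 0 0 0 1 53 1;0 0 0 0 1 53 1;0 0 0 0 1 53 1;0 0 0 0 1 53 1;0 0 0 0 1 53 1;0 0 0 0 1 53 1;0 0 0 0 1 53 1;0 0 0 0 1 53 1;0 0 0 0 1 53 1")

```text
time_s: 12.92
eef_pos: [601.8, -266.8, 142.9]
orientation: [3.142, 0.0, 0.265]
force: [-0.1, 0.0, -0.2]
gripper_width: -0.003
grip_force: 0.0
```

>>> play_rows(commands="0 0 0 0 0 0 1;0 0 0 0 0 0 1;0 0 0 0 0 0 1;0 0 0 0 0 -30 1;0 0 0 0 0 -80 1;0 0 0 0 0 -125 1;0 0 0 0 0 -150 1;0 0 0 1 -20 -150 1;0 0 0 2 -60 -150 1;0 0 0 4 -105 -150 1;0 0 0 6 -150 -150 1;0 0 0 7 -195 -150 1;0 0 0 9 -240 -150 1;0 0 0 10 -285 -150 1;0 0 0 12 -330 -150 1;0 0 0 14 -375 -150 1;0 0 0 15 -420 -150 1;0 0 0 17 -465 -150 1;0 0 0 19 -510 -150 1;0 0 0 20 -540 -150 1")

```text
time_s: 15.42
eef_pos: [479.0, 261.4, 293.0]
orientation: [-3.141, -0.0, 0.266]
force: [-0.5, 0.3, 0.7]
gripper_width: -0.002
grip_force: 0.0
```

>>> play_rows(commands="0 0 0 1 -30 0 1;0 0 0 2 -60 0 1;0 0 0 2 -72 0 1;0 0 0 2 -72 0 1;0 0 0 2 -72 30 1;0 0 0 2 -72 70 1;0 0 0 2 -72 100 1;0 0 0 2 -72 115 1;0 0 0 2 -72 115 1")

```text
time_s: 16.55
eef_pos: [462.9, 328.8, 177.2]
orientation: [3.141, 0.002, 0.264]
force: [0.1, 0.5, 0.7]
gripper_width: -0.001
grip_force: 0.0
```

```bash
python3 - <<'E'
from h import *
s=env.read_state();p=np.array(s["eef_pos"]);print(p,s["time_s"],s["joint_pos"])
im=cams.capture("scene")[:,:,::-1]
print(proj("scene",p-[0,0,73]),proj("scene",[462.7,329,22]))
cv2.imwrite("pics/i.png",cv2.resize(im[260:380,180:340],(800,600),interpolation=cv2.INTER_CUBIC))
E
```

```text
[462.90214924 328.78105945 177.21622137] 16.55 [ 5.57748550e-01  1.79279452e-02  1.53057172e+00 -1.85325196e-04
  1.59471913e+00  1.86465146e+00]
[240.97633413 294.56311368] [243.52193867 339.13217446]
```

View pics/i.png

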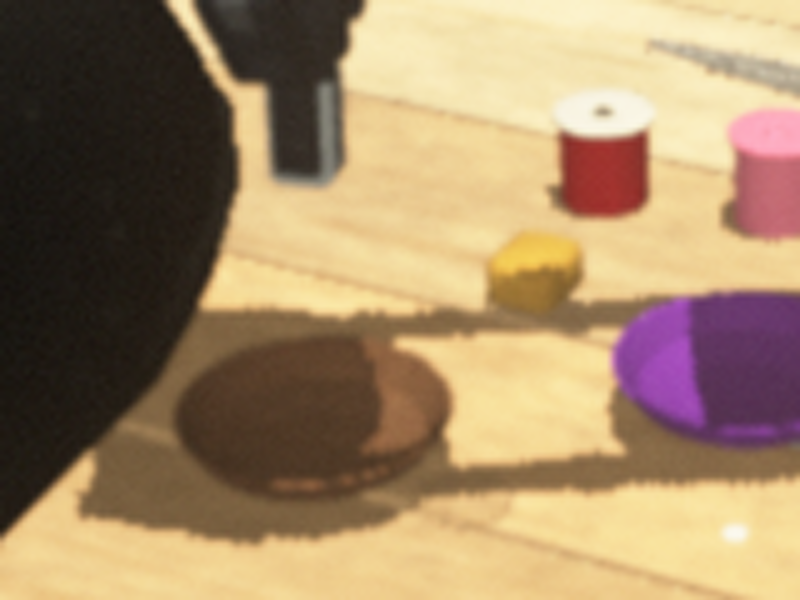

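The tip, at scene (241,296), is above the brown bowl's mouth at (243,342). I'll go down and dwell there to finish.

>>> play_rows(commands="0 0 0 0 -1 15 1;0 0 0 0 -1 35 1;0 0 0 0 -1 52 1;0 0 0 0 -1 58 1;0 0 0 0 -1 58 1;0 0 0 0 -1 58 1;0 0 0 0 -1 58 1;0 0 0 0 -1 58 1;0 0 0 0 -1 58 1;0 0 0 0 -1 58 1;0 0 0 0 -1 58 1;0 0 0 0 -1 58 1;0 0 0 0 -1 58 1;0 0 0 0 -1 58 1;0 0 0 0 -1 58 1;0 0 0 0 -1 58 1;0 0 0 0 -1 58 1;0 0 0 0 -1 58 1;0 0 0 0 -1 58 1;0 0 0 0 -1 58 1")

```text
time_s: 19.1
eef_pos: [462.6, 330.6, 119.8]
orientation: [3.142, 0.0, 0.265]
force: [-0.3, 0.6, 0.7]
gripper_width: -0.001
grip_force: 0.0
```

>>> play_rows(commands="0 0 0 0 0 0 1;0 0 0 0 0 0 1;0 0 0 0 0 0 1;0 0 0 0 0 0 1")

```text
time_s: 19.6
eef_pos: [462.6, 330.6, 119.9]
orientation: [3.142, 0.0, 0.265]
force: [0.7, -0.1, -0.2]
gripper_width: 0.005
grip_force: 0.0
```

```bash
python3 -c "
from workcell import env
print(env.read_state()['eef_pos'],env.job_done())"
```

```text
the job is handed in; nothing more can be done
[462.61716426 330.56131538 119.87972873] None
```

I pointed at the red spool, the bench-top jar of blue beads and then the brown bowl, each for over 2 s at about 23–25 mm above it with no contact force felt, and handed the job in at about 19.6 s with the fingertips still over the bowl.

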